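Set the welding plate in its nest edge first and clamp it

TASK

Take the steel plate with the block handle from its sloping stand and fit it in the nest: keeping it leaning, rest its low edge on the floor of the nest under the overhanging keeper first, then pivot it gently down flat, without letting it drop. Then swing the clamp bar round over the plate until it points straight at the keeper, let go, and leave the other things on the bench where they are.

Things in the scene. Friction and masses are not known exactly. Their poses are not given: they have to be found in the camera images.
- plate_grip (a point): Centre of the upright steel block handle (12 mm along x, 40 along y, 54 tall) in the middle of the loose steel plate, 27 mm above its top face, 35 mm above its underside. Plate: 150 (x) x 90 (y) x 8 mm, 0.64 to 0.96 kg; x towards its high edge, z its upward normal. It starts on the stand tilted 25 degrees, low edge towards the robot, handle leaning towards the robot.
- plate_edge (a point): Middle of the plate's low edge, on its underside: at (-75, 0, -35) mm from plate_grip in the plate's axes. Same axes as plate_grip.
- stand: The fixed sloping stand on which the plate starts, about 150 x 100 mm and 85 mm high; origin on the table under the middle of the plate, x pointing up the slope. Two low tabs at its low end, 10 mm above the slope or less, stop the plate's low edge.
- plate: The same loose plate with the handle; origin at the centre of its underside, axes as plate_grip.
- nest_floor (a point): The fixed nest: a low grey base with dark steel walls round a pocket for the plate. Centre of the pocket's floor, 6 mm above the table; x points away from the keeper (and roughly away from the robot), z up. Pocket 160 mm long (x -80 to 80), 100 mm wide (y -50 to 50). Side walls (x -50 to 50) and the lip at the +x end (x 80 to 88) are 11 mm high.
- keeper (a point): Middle of the underside of the keeper's overhang. The keeper is the wall at the nest's -x end, towards the robot: it overhangs the pocket by 14 mm (x -80 to -66 from nest_floor), underside 18 mm and top 28 mm above the floor, 100 mm wide. Because of it and the lip opposite, the plate can go in neither straight down nor level. Axes as nest_floor.
- nest: The same nest: origin on the table directly below nest_floor (6 mm lower), same axes.
- clamp (a joint): The turning clamp: a flat steel bar on an upright pivot at (104, 0) mm from nest_floor, underside 11.5 mm above the pocket's floor. 0: it points along the nest's +y, open. It grows anticlockwise seen from above; at 1.571 it points along the nest's -x, over the plate, straight at the keeper. Stops at -0.6 and 1.65. It stays where it is left; about 1 N at the pin turns it.
- clamp_pin (a point): Middle of the upright round steel pin on the clamp bar, 50 mm from the pivot: 12 mm thick, 34 mm tall (19.5 to 53.5 mm above the pocket's floor). Its axes turn with the bar (y points from the pivot to the pin).
- jar: Bystander: a small glass jar with a steel lid, 44 mm across, 50 mm high; origin at the centre of its underside.
- weight: Bystander: a brass cylinder weight, 38 mm across, 36 mm high; origin at the centre of its underside.
- partsbox: Bystander: an open wooden box of small metal caps, 100 x 140 x 40 mm; origin at the centre of its underside.
- spool: Bystander: a grey plastic spool standing upright, 60 mm across, 50 mm high; origin at the centre of its underside.
- driver: Bystander: a screwdriver lying on the table, about 20 mm high; origin at the middle of it.
- spare: Bystander: a plain flat steel plate without a handle, 120 x 80 x 8 mm, lying flat: not the one to fit; origin at the centre of its underside.
- solvent: Bystander: a white plastic bottle, 56 mm across, 120 mm high; origin at the centre of its underside.
Mind the look-alikes: they are no part of the job. What is shaped like the plate but pink is not meant.

How it is judged:
By the outcome, as a careful person would: the job done as asked, in the order asked, and still so for the second after the job is handed in, with the robot touching nothing.
It also fails if it takes over 64 s, if anything falls off the work surface, if the arm or the gripper's body presses on something with over 40 N, if the wrist force passes 120 N, or if a joint passes its speed limit or range.

ROBOT

A 6-joint arm with a two-finger parallel gripper is mounted at the origin on the work surface. World frame = base frame: x ahead of the robot, y to its left, z up, the work surface at z = 0. Lengths are in mm, angles in rad, forces in N, time in s.
With the tool pointing down it reaches from about 400 to 925 mm from the base axis. Payload 12.5 kg.
Tool frame: the origin (TCP) lies midway between the tips of the shut fingers; the grasp point (between the pads) lies 19 mm behind it; z points along the fingers, y is the line along which they close (so a half turn about z gives the same grasp; the last joint's range is limited). The gripper opens to 95 mm and grips with 3 to 60 N. Pads are 20 mm wide; open, the fingers measure 119 mm over their backs; the gripper's body (75 mm by 180 mm) begins 59 mm behind the grasp point.
Start: joints at [0.996, 0.491, 1.559, -0, 1.092, -0.106], TCP at [282.372, 557.595, 214.661] pointing down, gripper open.
Joint ranges: [-3.1, 3.1], [-0.84, 2.19], [0.05, 2.79], [-1.13, 4.28], [0.06, 2.93], [-2.69, 2.69]. Speed limits (rad/s): [2.22, 2.22, 2.79, 3.14, 3.14, 3.14].

INTERFACE

Orientations are given as [roll, pitch, yaw] about the fixed x, y, z axes, in that order (R = Rz(yaw) Ry(pitch) Rx(roll)).
In Python, from cell import readout, eyes, env gives the robot as it stands.
- The arm moves only by the tool move_arm, never from a script. Its argument "plan" is a list of rows, each a list of 3 entries, a list of its own where there are three numbers: the turn, a rotation vector about the tool's x, y, z in degrees, then the shift along the tool's x, y, z in m, then the gripper command: -1 is shut, 1 is fully open, values between are in proportion. In form: [[[ax, ay, az], [x, y, z], jaw], ...]. A call has 1 to 5 rows; each row is the pose to reach, as a shift and turn from the pose commanded when the call began, along the tool's axes at that moment; what a row does not reach only later rows make up. A row lasts 1/8 s, in which the tool goes at most 62.5 mm and 10.7 degrees, less where a joint would pass 70% of its speed; a pose out of reach is approached as far as the arm can. A call with a gripper value outside its range is refused whole. The fingers move at their own pace and stop on an object; the grip force is fixed at half the most. Time passes only in rows, so rows that repeat a pose let the fingers close. It gives the time, the measured TCP pose, the force, the opening and the grip force at its end, in the units of the state.
- readout.state(): the state, without advancing time (a new reading comes with each control period).
- eyes.read_camera(name): name is "side" or "top" or "wrist"; returns a dict with "img" (400x640x3 uint8, red, green, blue), "K" (3x3 intrinsics, pixels), "dist" ([k1, k2, p1, p2, k3] as OpenCV has them; the pictures are not rectified), "extrinsics" (4x4, takes a point from camera to world coordinates). Camera axes: x right, y up, looking along -z (the intrinsics and any distortion apply to the point x, -y, -z); pixel columns grow to the right and rows downward; lengths in mm; the calibration is good to about 2 mm. A picture is of the moment at which its call begins. There is no depth.
- env.job_done(): hands the job in; it is judged then, once.
Trained networks look in a picture, given as the dict that the camera call returned (one of the last four; its "shot" number tells which), for a name from the list of things; names that differ only in an ending like _2 or _b are one class to them, and where a whole thing is asked for, a point or a joint stands for the part that bears it (a point fixed in the world has none). Each returns a list of dicts, best first, with "score" (0 to 1); they miss things now and then, are a little off and sometimes report something else, mostly with a low value. They report only what shows in the picture. A call takes as long as a camera call. They do not tell look-alikes from the thing itself.
- eyes.cut_out(picture, name): "mask" (400x640 bool, what is visible of it) and "uv" ([column, row] in pixels, amid what is visible of it).
The state is a dict: "t": time; "joints": joint angles; "qvel": joint speeds; "tau": joint torques, N m; "eef_pos": TCP position; "tcp_rot": TCP orientation; "ft_force": force on the tool from outside, world axes, zero at the start; "moment": the same for the moment, N m; "opening": opening from 0.0 (shut) to 1.0 (fully open); "grip_force": force on a finger pad.
Only numpy, scipy, OpenCV 4.12 (cv2) and the standard library are available. Lean on these libraries where they do the work, as an engineer would, in place of code of your own. Each camera call takes 0.05 s, during which the arm holds its last target. There are 200 camera calls.

## Working session

There is one attempt and no reset: what is moved stays moved. The work goes in short steps, Python scripts to look and compute and a tool call to move; the robot and the scene stay as the last step left them, time stands still between calls to the robot, and variables do not carry over. Pictures are saved under pics/ and viewed, at most 10 in all, crops included, and the job is handed in when it is done.

Besides the shell and the picture viewer there is one more tool, called after "Request:" as name(argument=value, ...), one argument or row to a line, values as JSON. move_arm: Moves the arm, as the interface text tells. Its arguments: {"type":"object","properties":{"plan":{"type":"array","items":{"type":"array"}}},"required":["plan"]}

```bash
mkdir -p pics; ls; cat > h.py <<'E'
import numpy as np, cv2
from scipy.spatial.transform import Rotation as Ro
from cell import readout, eyes, env
def proj(p,P):
    E=np.linalg.inv(p["extrinsics"]); X=np.atleast_2d(P)@E[:3,:3].T+E[:3,3]
    X=X*[1,-1,-1]
    return cv2.projectPoints(X.reshape(-1,1,3),np.zeros(3),np.zeros(3),np.array(p["K"],float),np.array(p["dist"],float))[0].reshape(-1,2)
def ray(p,uv):
    n=cv2.undistortPoints(np.array(uv,float).reshape(-1,1,2),np.array(p["K"],float),np.array(p["dist"],float)).reshape(-1,2)
    d=np.c_[n[:,0],-n[:,1],-np.ones(len(n))]; E=np.array(p["extrinsics"])
    return E[:3,3], d@E[:3,:3].T
def onz(p,uv,z):
    o,d=ray(p,uv); return o+d*((z-o[2])/d[:,2])[:,None]
def save(p,n): cv2.imwrite("pics/"+n,p["img"][:,:,::-1])
def tcp():
    s=readout.state(); return np.array(s["eef_pos"]),Ro.from_euler("xyz",s["tcp_rot"])
E
python3 - <<'E'
from h import *
print(readout.state())
for c in ["side","top","wrist"]:
    p=eyes.read_camera(c); save(p,c+"0.png"); print(c,p["extrinsics"])
    for n in ["plate","stand","nest","clamp","clamp_pin","plate_grip","keeper","nest_floor"]:
        try:
            for r in eyes.cut_out(p,n)[:3]: print(n,round(r["score"],2),r["uv"],r["mask"].sum())
        except Exception as e: print(n,e)
E
```

```text
pics
{'t': 0.0, 'joints': array([ 9.96410795e-01,  4.91560576e-01,  1.55946091e+00, -1.03309279e-05,
        1.09165181e+00, -1.05616101e-01]), 'qvel': array([-0.00049043,  0.00146924, -0.00162938, -0.00143721, -0.00111642,
        0.00131999]), 'tau': array([ 4.88279955e-03, -6.12639785e+01, -2.58187169e+01,  6.93423185e-02,
        4.81224095e-02, -8.07608308e-05]), 'eef_pos': array([282.22948089, 557.38261618, 214.05715917]), 'tcp_rot': array([-3.14051707e+00, -1.04809245e-04,  2.67282793e+00]), 'ft_force': array([-0.02007714, -0.04962532, -0.26836088]), 'moment': array([-0.03062187, -0.03293921,  0.05792575]), 'grip_force': 0.0, 'opening': 0.9984944085241124}
side [[ 9.90297370e-01  9.74403413e-02 -9.90782486e-02  4.07649707e+02]
 [-1.38635106e-01  7.41797633e-01 -6.56137622e-01 -6.94119793e+02]
 [ 9.56173656e-03  6.63507085e-01  7.48108897e-01  8.71845468e+02]
 [ 0.00000000e+00  0.00000000e+00  0.00000000e+00  1.00000000e+00]]
plate 0.93 [244.2, 187.2] 883
plate 0.82 [309.3, 173.1] 957
plate 0.61 [241.3, 147.5] 725
stand 0.61 [318.9, 189.1] 599
stand 0.53 [306.3, 125.6] 781
nest
[... 671 characters left out ...]
e 0.37 [470.9, 201.5] 322
stand 0.78 [283.2, 205.5] 174
nest 0.7 [385.2, 192.7] 3154
clamp 0.67 [376.7, 162.4] 121
plate_grip 0.96 [195.3, 282.4] 1475
plate_grip 0.95 [270.7, 202.2] 1501
plate_grip 0.9 [263.0, 277.8] 1549
keeper 0.6 [384.2, 190.3] 3243
nest_floor 0.86 [385.5, 191.1] 3271
wrist [[ 4.51407590e-01 -8.61625961e-01 -2.32017005e-01  2.16753905e+02]
 [ 8.92317766e-01  4.36008516e-01  1.16899863e-01  5.90956505e+02]
 [ 4.37433417e-04 -2.59802381e-01  9.65661707e-01  3.83848870e+02]
 [ 0.00000000e+00  0.00000000e+00  0.00000000e+00  1.00000000e+00]]
plate 0.56 [198.9, 215.1] 5893
plate_grip 0.76 [195.8, 217.7] 5815
plate_grip 0.51 [371.1, 334.0] 388
nest_floor 0.25 [370.3, 332.1] 350
```

```bash
python3 - <<'E'
from h import *
a=cv2.imread("pics/side0.png")[100:330,170:450]; b=cv2.imread("pics/top0.png")[100:330,150:500]
cv2.imwrite("pics/c1.png",cv2.resize(a,None,fx=2.6,fy=2.6,interpolation=3)); cv2.imwrite("pics/c2.png",cv2.resize(b,None,fx=2.28,fy=2.28,interpolation=3))
E
```

```text
(no output)
```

View pics/c1.png

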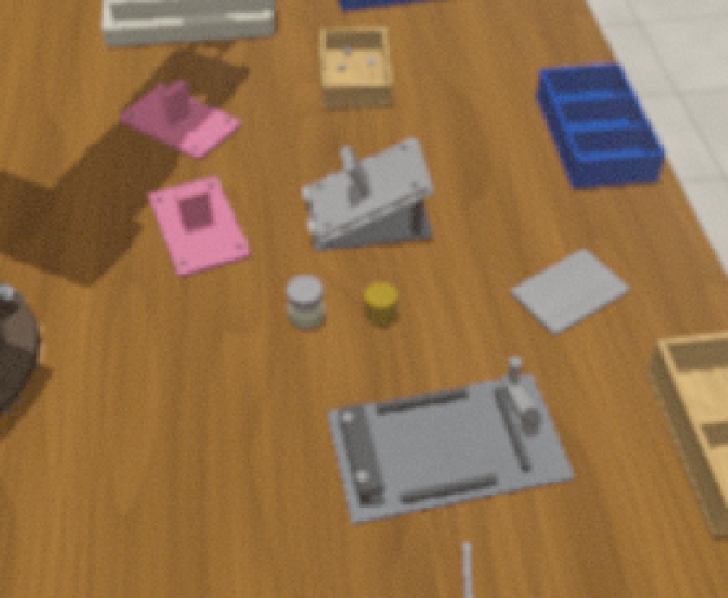

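View pics/c2.png

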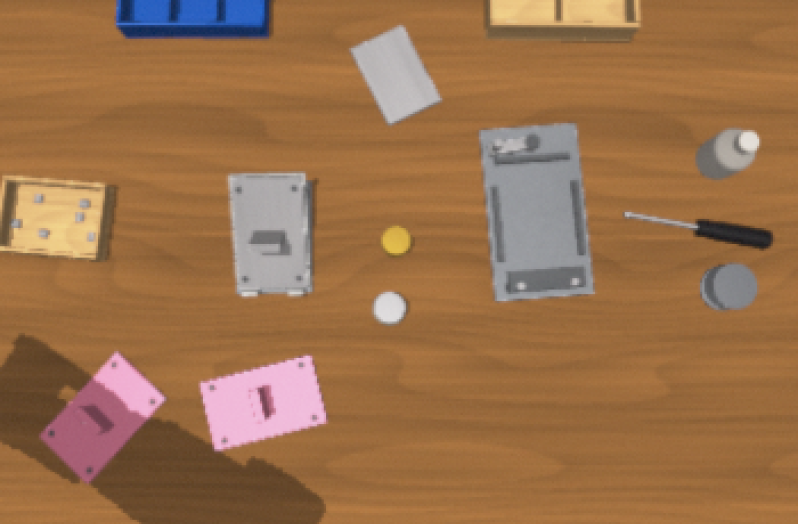

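The side view shows the steel plate on its stand (crop ≈ (370,190), full ≈ (312,173)) and the nest at about (342,271), with the clamp pin at about (368,241). In the top view the handle is at about (266,204), the nest at about (385,192), the open clamp points left (+y), and the pink look-alikes lie nearer the robot. Next is a coarse fit from the corners.

```bash
cat >> h.py <<'E'
from scipy.optimize import least_squares
def plateT(q):  # q: x,y,z of grip, yaw, tilt(deg) ; plate x = up-slope
    return Ro.from_euler("zy",[0,0]) , None
def Rp(yaw,tilt): return Ro.from_euler("z",yaw)*Ro.from_euler("y",-np.radians(tilt))
E
python3 - <<'E'
from h import *
t=eyes.read_camera("top"); s=eyes.read_camera("side")
T=lambda L:np.array(L)/2.28+[150,100]; S=lambda L:np.array(L)/2.6+[170,100]
# plate top face corners in grip frame (z=-27): HL,HR,(LL)
C=np.array([[75,45,-27],[75,-45,-27],[-75,45,-27],[-75,-45,-27]])
ut=T([(228,174),(305,173),(237,293),(311,291)]); us=S([(412,141),(433,184),(303,190),(314,231)])
def f(q):
    P=Rp(q[3],25).apply(C)+q[:3]
    return np.r_[(proj(t,P)-ut).ravel(),(proj(s,P)-us).ravel()]
r=least_squares(f,[480,120,90,0],x_scale=[1,1,1,.01],loss="soft_l1"); print("grip",r.x,np.round(f(r.x),1))
q=r.x; e=Rp(q[3],25).apply([-75,0,-35])+q[:3]; print("edge",e)
hb=Rp(q[3],25).apply([[0,20,27],[0,-20,27]])+q[:3]; print("handle top px", proj(t,hb),proj(s,hb))
# nest: wall inner ends & lip, top z=17-> world 17
N=np.array([[50,50,17],[-50,50,17],[50,-50,17],[-50,-50,17]])
nt=T([(498,187),(504,262),(572,181),(579,254)]); ns=S([(466,397),(380,412),(495,478),(403,492)])
def g(q):
    P=Ro.from_euler("z",q[2]).apply(N)+[q[0],q[1],0]
    return np.r_[(proj(t,P)-nt).ravel(),(proj(s,P)-ns).ravel()]
r=least_squares(g,[500,-80,0],x_scale=[1,1,.01],loss="soft_l1"); print("nest",r.x,np.round(g(r.x),1))
E
```

```text
grip [5.09773910e+02 1.60904940e+02 8.09126408e+01 3.15773563e-02] [ 1.6  1.1 -0.7  0.8  1.4 -2.  -0.8 -1.8 -0.6 -1.7 -3.1  0.4  1.1 -2.
  0.3  1.3]
edge [456.61897759 159.22589     17.49549865]
handle top px [[259.50768332 208.30903504]
 [273.88868927 207.97568213]] [[301.5832307  156.40096854]
 [303.48307792 164.82043083]]
nest [ 5.47843001e+02 -1.89393971e+02  8.09081513e-02] [ 0.7 -1.4  1.1 -1.5  0.9 -1.1  1.3 -0.4 -0.3 -1.7 -1.8 -1.1 -0.8 -1.8
 -2.3  0.1]
```

```bash
cat >> h.py <<'E'
def rel(pos,R,p0=None,R0=None):
    if p0 is None: p0,R0=tcp()
    d=R0.inv().apply(np.array(pos)-p0); w=(R0.inv()*R).as_rotvec(degrees=True)
    print("turn",np.round(w,2),"shift m",np.round(d/1000,4))
def Rt(yaw,tilt): # tool: z=-plate z, y=plate x
    return Rp(yaw,tilt)*Ro.from_matrix(np.array([[0,1,0],[1,0,0],[0,0,-1]]).T)
E
python3 -c "
from h import *
rel([500,130,260],Rt(.03,0))"
```

```text
turn [ 1.000e-02 -0.000e+00  6.142e+01] shift m [-0.3873 -0.2832 -0.0454]
```

Request:
move_arm(
  plan=[
    [[0,0,61.4],[-0.387,-0.283,-0.045],1],
    [[0,0,61.4],[-0.387,-0.283,-0.045],1],
    [[0,0,61.4],[-0.387,-0.283,-0.045],1],
    [[0,0,61.4],[-0.387,-0.283,-0.045],1],
    [[0,0,61.4],[-0.387,-0.283,-0.045],1],
  ],
)

```text
t: 2.08
eef_pos: [424.1, 278.5, 244.3]
tcp_rot: [3.141, -0.0, 1.729]
ft_force: [1.0, 0.7, -0.2]
opening: 0.996
grip_force: 0.0
```

```bash
python3 -c "
from h import *
print(tcp()[0],readout.state()['tcp_rot']); rel([500,130,260],Rt(.03,0))"
```

```text
[424.12981062 278.48977638 244.26922282] [ 3.14089286e+00 -2.22463227e-04  1.72928827e+00]
turn [ 0.04 -0.02  7.36] shift m [-0.1586  0.0515 -0.0157]
```

Request:
move_arm(
  plan=[
    [[0,0,7.4],[-0.158,0.051,-0.016],1],
    [[0,0,7.4],[-0.158,0.051,-0.016],1],
    [[0,0,7.4],[-0.158,0.051,-0.016],1],
    [[0,0,7.4],[-0.158,0.051,-0.016],1],
    [[0,0,7.4],[-0.158,0.051,-0.016],1],
  ],
)

```text
t: 2.7
eef_pos: [499.3, 133.0, 259.8]
tcp_rot: [-3.141, -0.0, 1.606]
ft_force: [-0.4, 0.1, -0.0]
opening: 1.0
grip_force: 0.0
```

```bash
python3 - <<'E'
from h import *
p=eyes.read_camera("wrist"); print(tcp()[0],p["extrinsics"][:3,3]); save(p,"w1.png")
import pickle; pickle.dump({k:p[k] for k in ["img","K","dist","extrinsics"]},open("w1.pkl","wb"))
E
```

```text
[499.14949767 133.45007877 259.74636719] [496.43615855 206.44072242 428.93677168]
```

View pics/w1.png

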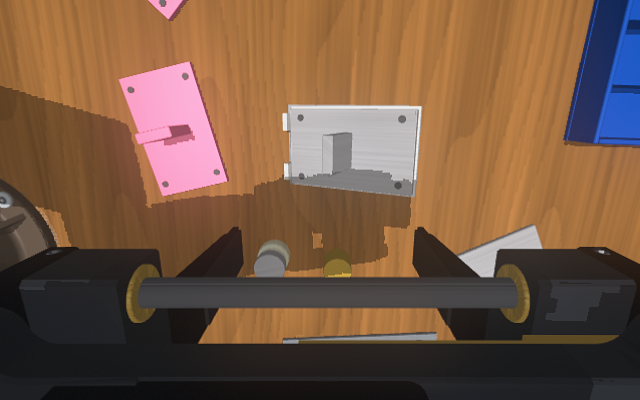

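The wrist view shows the plate with top-face corners near (289,106), (420,107), (412,196) and (289,184), and the handle at about (337,152). I'll enlarge it for precise corners.

```bash
python3 - <<'E'
from h import *
a=cv2.imread("pics/w1.png")[95:205,275:430]; cv2.imwrite("pics/c3.png",cv2.resize(a,None,fx=5,fy=5,interpolation=cv2.INTER_CUBIC))
E
```

```text
(no output)
```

View pics/c3.png

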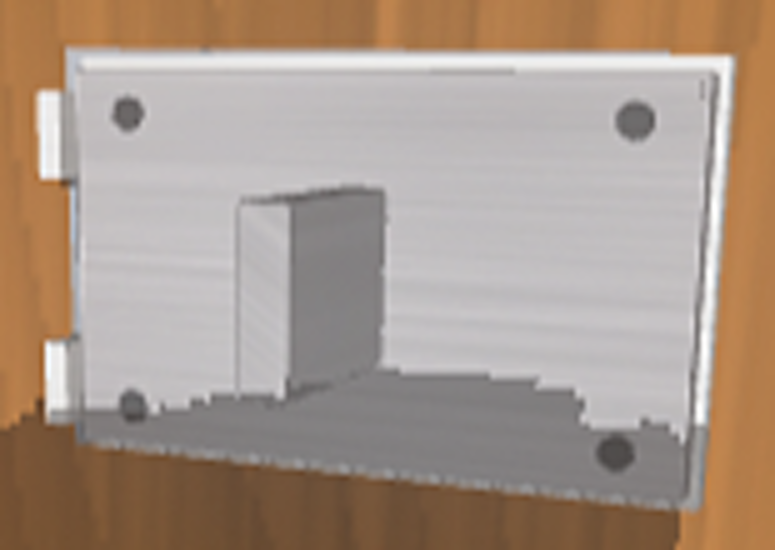

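```bash
python3 - <<'E'
from h import *; import pickle
p=pickle.load(open("w1.pkl","rb"))
U=(np.array([(80,72),(715,72),(82,440),(688,497),(238,203),(290,203),(238,392),(287,398)])+.5)/5-.5+[275,95]
C=np.array([[-75,45,-27],[75,45,-27],[-75,-45,-27],[75,-45,-27],[-6,20,27],[6,20,27],[-6,-20,27],[6,-20,27]],float)
def f(q):
    return (proj(p,Rp(q[3],q[4]).apply(C)+q[:3])-U).ravel()
r=least_squares(f,[510,160,85,0.03,25],x_scale=[1,1,1,.01,1]); print(r.x,np.round(f(r.x),1))
f2=lambda q:f(np.r_[q,25.])
r=least_squares(f2,[510,160,85,0.03],x_scale=[1,1,1,.01]); q=r.x; print(q,np.round(f2(q),1))
print("edge",Rp(q[3],25).apply([-75,0,-35])+q[:3],"plate centre",Rp(q[3],25).apply([0,0,-35])+q[:3])
E
```

```text
[5.09139994e+02 1.63971154e+02 7.51759698e+01 3.36763090e-02
 2.51772258e+01] [-0.5 -0.4 -0.4 -0.6  1.1 -0.6 -1.   0.6 -0.2 -0.8  0.4 -0.4 -0.1  1.2
  0.8  0.9]
[5.09144866e+02 1.63966561e+02 7.51411044e+01 3.34660544e-02] [-0.6 -0.4 -0.4 -0.5  0.9 -0.6 -1.1  0.5 -0.1 -0.8  0.5 -0.4 -0.1  1.2
  0.9  0.9]
edge [455.99319963 162.1871201   11.72396218] plate centre [523.92822307 164.46148644  43.42033181]
```

```bash
python3 -c "
from h import *
q=np.array([509.3,163.5,78]);R=Rp(.033,25)
rel(q+R.apply([0,0,66]),Rt(.033,25)); print(q+R.apply([0,0,66]))"
```

```text
turn [-25.02  -0.05   0.17] shift m [ 0.0297 -0.0166  0.1219]
[481.42238098 162.57970448 137.81631394]
```

Request:
move_arm(
  plan=[
    [[-10,0,0.1],[0.012,-0.006,0.04],-0.16],
    [[-20,0,0.2],[0.024,-0.012,0.08],-0.16],
    [[-25,0,0.2],[0.0297,-0.0166,0.122],-0.16],
    [[-25,0,0.2],[0.0297,-0.0166,0.122],-0.16],
    [[-25,0,0.2],[0.0297,-0.0166,0.122],-0.16],
  ],
)

```text
t: 3.38
eef_pos: [480.4, 162.9, 136.9]
tcp_rot: [2.708, -0.0, 1.605]
ft_force: [0.8, -0.8, 1.3]
opening: 0.532
grip_force: 0.0
```

```bash
python3 - <<'E'
from h import *
q=np.array([509.3,163.5,78]);R=Rp(.033,25)
rel(q+R.apply([0,0,66]),Rt(.033,25))
rel(q+R.apply([0,0,-14]),Rt(.033,25))
p=eyes.read_camera("wrist"); t=eyes.read_camera("side")
a=p["img"][:,:,::-1]; cv2.imwrite("pics/w2.png",np.vstack([a,cv2.resize(t["img"][120:245,230:430,::-1],(640,400))])[::1,::1][:, :][0:800:1] if 0 else np.hstack([cv2.resize(a,(400,250)),cv2.resize(t["img"][120:245,230:430,::-1],(400,250))]))
E
```

```text
turn [-0.17 -0.04  0.07] shift m [-0.0003  0.0013 -0.0004]
turn [-0.17 -0.04  0.07] shift m [-0.0004  0.0016  0.0796]
```

View pics/w2.png

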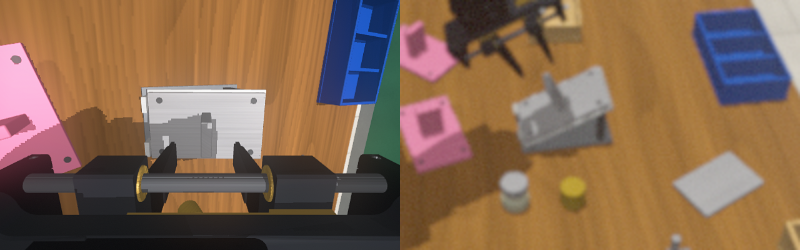

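The fingers straddle the handle line (handle at about u=205, fingers at about 168 and 240 in the left half). I'll descend along the plate normal and grip.

Request:
move_arm(
  plan=[
    [[0,0,0],[0,0.001,0.03],-0.16],
    [[0,0,0],[0,0.001,0.06],-0.16],
    [[0,0,0],[0,0.001,0.08],-0.16],
    [[0,0,0],[0,0.001,0.08],-0.16],
    [[0,0,0],[0,0.001,0.08],-0.3],
  ],
)

```text
t: 4.1
eef_pos: [520.0, 163.5, 72.4]
tcp_rot: [2.713, 0.001, 1.607]
ft_force: [0.0, -0.7, -0.2]
opening: 0.375
grip_force: 0.0
```

Request:
move_arm(
  plan=[
    [[0,0,0],[0,0,0],-1],
    [[0,0,0],[0,0,0],-1],
    [[0,0,0],[0,0,0],-1],
    [[0,0,0],[0,0,0],-1],
    [[0,0,0],[0,0,0],-1],
  ],
)

```text
t: 4.72
eef_pos: [516.2, 163.1, 70.8]
tcp_rot: [2.719, 0.001, 1.605]
ft_force: [-19.3, 0.6, 4.4]
opening: 0.125
grip_force: 30.0
```

```bash
python3 - <<'E'
from h import *
s=readout.state(); print(s["eef_pos"],s["tcp_rot"],s["ft_force"],s["moment"],s["opening"]*95,s["grip_force"])
q=np.array([509.3,163.5,78]);R=Rp(.033,25)
print(R.inv().apply(np.array(s["eef_pos"])-q))
E
```

```text
[516.1641221  163.05202585  70.83490762] [2.71904116e+00 5.30345978e-04 1.60465723e+00] [-19.31117018   0.61074045   4.35482572] [-0.19620569  2.31564318  0.03639508] 11.8335715521708 29.959779381752014
[ 3.17612575 -0.67420517 -9.38685648]
```

Request:
move_arm(
  plan=[
    [[0,0,0],[0,-0.003,-0.004],-1],
    [[0,0,0],[0,-0.003,-0.012],-1],
    [[0,0,0],[0,-0.003,-0.025],-1],
    [[0,0,0],[0,-0.003,-0.04],-1],
    [[0,0,0],[0,-0.003,-0.04],-1],
  ],
)

```text
t: 5.35
eef_pos: [499.9, 162.8, 107.0]
tcp_rot: [2.715, -0.001, 1.604]
ft_force: [1.0, 0.2, -8.8]
opening: 0.126
grip_force: 30.0
```

```bash
python3 - <<'E'
from h import *
s=readout.state(); print(s["eef_pos"],s["tcp_rot"],s["ft_force"],s["moment"],s["opening"]*95,s["grip_force"])
t=eyes.read_camera("side");p=eyes.read_camera("wrist")
cv2.imwrite("pics/s3.png",np.hstack([cv2.resize(p["img"][0:250,120:520,::-1],(400,250)),cv2.resize(t["img"][120:245,230:430,::-1],(400,250))]))
E
```

```text
[499.85358479 162.84923209 107.02307492] [ 2.71461819e+00 -1.38400958e-03  1.60371795e+00] [ 0.97858689  0.220689   -8.76906732] [-0.13925624  0.9887169  -0.05632708] 11.965747399530102 29.998671412467957
```

View pics/s3.png

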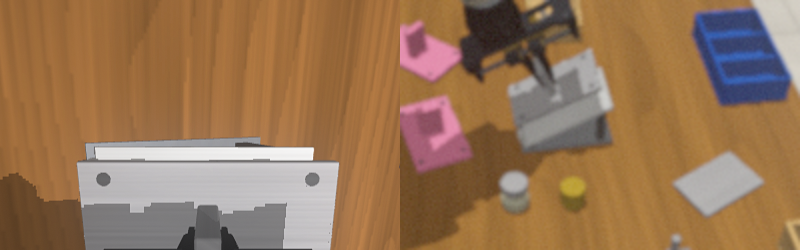

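The plate is held (8.8 N on the wrist) with its edge along row 163, from column 198 to 458. I'll carry it high past the nest so the wrist camera can see the pocket.

```bash
python3 - <<'E'
from h import *
import pickle
p=eyes.read_camera("wrist"); P0,R0=tcp()
U=np.array([[198,162.5],[458,162.5]])
f=lambda a:(proj(p,R0.apply(np.array([[a[0]+45,a[1]-75,a[2]+27],[a[0]+45,a[1]+75,a[2]+27]]))+P0)-U).ravel()
r=least_squares(f,[0,0,-14]); print("grip in tool",r.x,f(r.x))
g=p["img"].mean(2); print(g[140:172,300].round()); print(g[163:170].mean(0)[190:206].round(),g[163:170].mean(0)[450:466].round())
rel([540,-330,270],Rt(.08,25))
E
```

```text
grip in tool [-0.5471657  -0.38402892 -7.41369805] [ 2.60201292e-05 -3.59174268e-02  6.17859234e-06  3.59201230e-02]
[142. 161. 159. 159. 160. 160. 135. 188. 238. 232. 232. 234. 235. 233.
 232. 232. 233. 233. 232. 227. 170. 107. 150. 191. 205. 201. 199. 197.
 195. 194. 195. 194.]
[116. 116. 116. 116. 116. 115. 118. 166. 188. 185. 185. 185. 185. 185.
 185. 186.] [207. 207. 207. 207. 207. 208. 208. 212. 188. 117. 113. 118. 118. 116.
 113. 113.]
turn [-0.59  1.06 -2.5 ] shift m [-0.4936  0.0896 -0.1402]
```

Request:
move_arm(
  plan=[
    [[0,0,0],[0,0.025,-0.053],-1],
    [[0,0,0],[-0.04,0.045,-0.097],-1],
    [[0,1,-2.5],[-0.1,0.055,-0.125],-1],
    [[0,1,-2.5],[-0.16,0.07,-0.14],-1],
    [[0,1,-2.5],[-0.22,0.09,-0.14],-1],
  ],
)

```text
t: 6.12
eef_pos: [522.4, -24.2, 262.8]
tcp_rot: [2.715, 0.001, 1.651]
ft_force: [1.7, -0.4, -8.7]
opening: 0.123
grip_force: 30.0
```

Request:
move_arm(
  plan=[
    [[0,0,0],[-0.06,0,0],-1],
    [[0,0,0],[-0.12,0,0],-1],
    [[0,0,0],[-0.18,0,0],-1],
    [[0,0,0],[-0.23,0,0],-1],
    [[0,0,0],[-0.26,0,0],-1],
  ],
)

```text
t: 6.75
eef_pos: [542.7, -284.7, 260.5]
tcp_rot: [2.719, 0.0, 1.648]
ft_force: [1.0, 1.4, -8.5]
opening: 0.126
grip_force: 30.0
```

```bash
python3 - <<'E'
from h import *
import pickle
p=eyes.read_camera("wrist"); print(tcp()[0],readout.state()["tcp_rot"]); save(p,"w4.png")
pickle.dump({k:p[k] for k in ["img","K","dist","extrinsics"]},open("w4.pkl","wb"))
print(proj(p,[[548,-189,6],[560,-270,6],[540,-100,6]]))
E
```

```text
[ 543.27344912 -287.40806207  260.58440789] [2.71778411e+00 2.37018194e-03 1.64662605e+00]
[[248.99232714  91.39296021]
 [257.70486957 160.42729548]
 [242.85990177   5.96942957]]
```

View pics/w4.png

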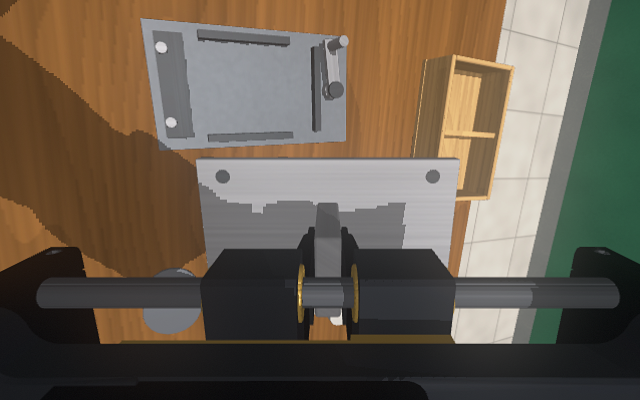

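The wrist view shows the whole nest at about (250,85): keeper at the left (u≈175), lip at u≈317, pivot at (335,90), pin at (340,42). I'll enlarge it to pick the corners.

```bash
python3 - <<'E'
from h import *
a=cv2.imread("pics/w4.png")[10:160,135:360]; cv2.imwrite("pics/c4.png",cv2.resize(a,None,fx=3.5,fy=3.5,interpolation=cv2.INTER_CUBIC))
E
```

```text
(no output)
```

View pics/c4.png

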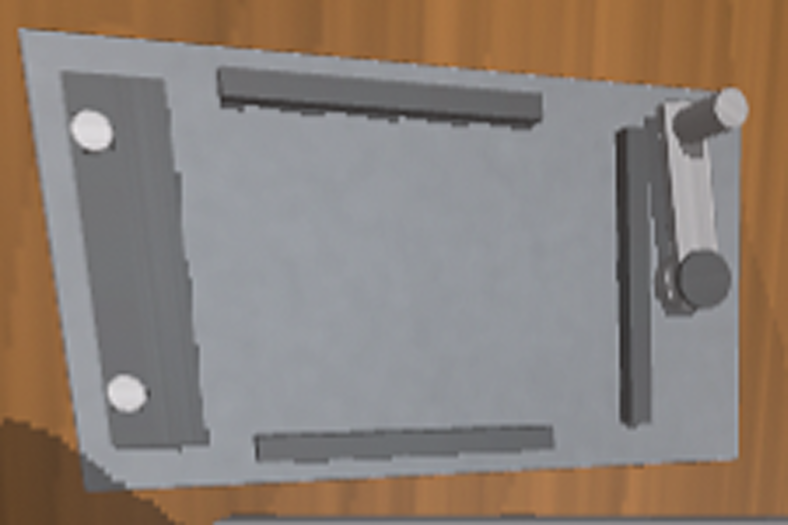

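```bash
python3 - <<'E'
from h import *; import pickle
p=pickle.load(open("w4.pkl","rb"))
N=np.array([[50,50,17],[-50,50,17],[50,-50,17],[-50,-50,17],[-66,50,34],[-66,-50,34],[104,50,59.5],[80,0,17]],float)
U=(np.array([(541,122),(220,95),(553,427),(255,436),(163,79),(208,444),(732,108),(630,280)])+.5)/3.5-.5+[135,10]
def g(q):
    r=proj(p,Ro.from_euler("z",q[2]).apply(N)+[q[0],q[1],q[3] if len(q)>3 else 0])-U; r[-1,1]=0; r[-2]*=.5; return r.ravel()
for q0 in ([548,-189,.08],[548,-189,.08,0]):
    r=least_squares(g,q0,loss="soft_l1",x_scale=[1,1,.01,1][:len(q0)]); print(r.x); print(np.round(g(r.x),1).reshape(-1,2).tolist())
E
```

```text
[ 5.46209745e+02 -1.86589260e+02  8.64831502e-02]
[[0.4, -0.7], [0.0, 0.2], [0.1, 0.0], [0.2, 0.6], [-0.1, 0.0], [-0.9, -0.1], [2.1, -0.0], [-0.2, 0.0]]
[ 5.46443178e+02 -1.86417424e+02  8.67571513e-02 -1.67712356e+00]
[[0.2, -0.6], [0.2, 0.4], [-0.1, -0.2], [0.3, 0.3], [0.1, 0.3], [-0.8, -0.4], [1.8, 0.0], [-0.5, 0.0]]
```

```bash
cat >> h.py <<'E'
NP=np.array([546.3,-186.5,6.]); NY=.0866; RN=Ro.from_euler("z",NY); G=np.array([-.5,-.4,-7.4]) # grip in tool
def tgt(edge,tilt): # nest coords of edge -> TCP pose
    R=Rt(NY,tilt); e=NP+RN.apply(edge)
    return e+Rp(NY,tilt).apply([75,0,35])-R.apply(G), R
def edge_now():
    P,R=tcp(); Rpl=R*Rt(0,0).inv(); g=P+R.apply(G); e=g+Rpl.apply([-75,0,-35])
    x=Rpl.apply([1,0,0]); print("edge nest",np.round(RN.inv().apply(e-NP),2),"tilt",round(np.degrees(np.arcsin(x[2])),2),"yaw err deg",round(np.degrees(np.arctan2(x[1],x[0])-NY),2))
    s=readout.state(); print("F",np.round(s["ft_force"],1),"M",np.round(s["moment"],2),"t",s["t"])
E
python3 - <<'E'
from h import *
edge_now()
print(tgt([-74+60*.906,0,60*.4226+5],25)[0])
rel(*tgt([-74+60*.906,0,60*.4226+45],25))
rel(*tgt([-74+60*.906,0,60*.4226+5],25))
E
```

```text
edge nest [ -69.13 -100.28  198.42] tilt 24.28 yaw err deg -0.56
F [ 0.4 -7.7 -9.9] M [-1.2   1.09 -0.46] t 6.8
[ 583.14932459 -182.79896631   93.23551186]
turn [-0.72  0.38 -0.5 ] shift m [ 0.1016 -0.0088  0.1355]
turn [-0.72  0.38 -0.5 ] shift m [ 0.1017 -0.0253  0.1719]
```

Request:
move_arm(
  plan=[
    [[-0.7,0.4,-0.5],[0.05,-0.004,0.03],-1],
    [[-0.7,0.4,-0.5],[0.1,-0.008,0.06],-1],
    [[-0.7,0.4,-0.5],[0.1016,-0.0088,0.1],-1],
    [[-0.7,0.4,-0.5],[0.1016,-0.0088,0.1355],-1],
    [[-0.7,0.4,-0.5],[0.1016,-0.0088,0.1355],-1],
  ],
)

```text
t: 7.42
eef_pos: [582.7, -175.7, 131.9]
tcp_rot: [2.708, -0.005, 1.662]
ft_force: [-0.5, 0.4, -8.8]
opening: 0.124
grip_force: 30.0
```

```bash
python3 - <<'E'
from h import *
edge_now()
rel(*tgt([-74+60*.906,0,60*.4226+5],25))
rel(*tgt([-74,0,5],25))
E
```

```text
edge nest [-19.68   7.1   69.23] tilt 24.83 yaw err deg 0.14
F [-0.5  0.4 -8.8] M [-0.13  1.05  0.08] t 7.425
turn [-0.17 -0.38  0.13] shift m [-0.0073 -0.0164  0.035 ]
turn [-0.17 -0.38  0.13] shift m [-0.0071 -0.0764  0.0352]
```

Request:
move_arm(
  plan=[
    [[-0.2,-0.3,0.1],[-0.0072,-0.012,0.025],-1],
    [[-0.2,-0.3,0.1],[-0.0072,-0.0164,0.035],-1],
    [[-0.2,-0.3,0.1],[-0.0072,-0.03,0.035],-1],
    [[-0.2,-0.3,0.1],[-0.0072,-0.045,0.035],-1],
    [[-0.2,-0.3,0.1],[-0.0072,-0.045,0.035],-1],
  ],
)

```text
t: 8.05
eef_pos: [557.7, -186.3, 84.9]
tcp_rot: [2.7, 0.002, 1.656]
ft_force: [0.8, 0.1, -8.7]
opening: 0.126
grip_force: 30.0
```

```bash
python3 - <<'E'
from h import *
edge_now()
rel(*tgt([-74,0,5],25))
p=eyes.read_camera("side"); t=eyes.read_camera("top")
a=cv2.resize(p["img"][210:320,280:410,::-1],(520,440),interpolation=2); b=cv2.resize(t["img"][140:240,350:420,::-1],(280,400),interpolation=2)
cv2.imwrite("pics/s5.png",np.hstack([a,np.vstack([b,np.zeros((40,280,3),np.uint8)])]))
E
```

```text
edge nest [-44.98  -1.35  21.65] tilt 25.33 yaw err deg -0.01
F [ 0.8  0.1 -8.7] M [-0.19  0.97 -0.05] t 8.05
turn [ 0.33  0.1  -0.01] shift m [ 0.0013 -0.0332  0.0031]
```

View pics/s5.png

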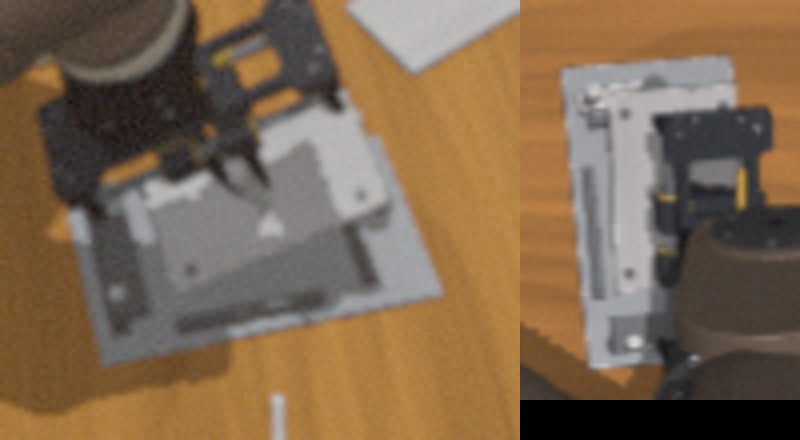

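The plate hangs leaning over the pocket, with its low edge about 20 mm short of the keeper and clear of it (left view: keeper at x≈115, plate low edge at x≈160). I'll slide it under.

Request:
move_arm(
  plan=[
    [[0.2,0,0],[0.0013,-0.01,0.002],-1],
    [[0.2,0,0],[0.0013,-0.02,0.002],-1],
    [[0.2,0,0],[0.0013,-0.028,0.002],-1],
    [[0.2,0,0],[0.0013,-0.033,0.002],-1],
    [[0.2,0,0],[0.0013,-0.033,0.002],-1],
  ],
)

```text
t: 8.78
eef_pos: [532.1, -188.2, 70.1]
tcp_rot: [2.698, 0.004, 1.657]
ft_force: [12.9, 0.6, -17.0]
opening: 0.134
grip_force: 29.8
```

```bash
python3 - <<'E'
from h import *
edge_now()
rel(*tgt([-74,0,0],25))
E
```

```text
edge nest [-70.58  -1.17   6.83] tilt 25.39 yaw err deg 0.08
F [ 12.9   0.6 -17. ] M [-0.31 -1.47 -0.21] t 8.775
turn [0.39 0.22 0.07] shift m [ 0.001  -0.0058  0.0052]
```

Request:
move_arm(
  plan=[
    [[0,0,0],[0,0.006,0],-1],
    [[0,0,0],[0,0.012,0],-1],
    [[0,0,0],[0,0.012,0.003],-1],
    [[0,0,0],[0,0.012,0.003],-1],
    [[0,0,0],[0,0.012,0.003],-1],
  ],
)

```text
t: 9.4
eef_pos: [541.9, -186.3, 71.5]
tcp_rot: [2.702, 0.002, 1.657]
ft_force: [0.1, -0.2, -8.7]
opening: 0.123
grip_force: 30.0
```

```bash
python3 - <<'E'
from h import *
edge_now()
rel(*tgt([-74,0,2],25))
p=eyes.read_camera("wrist"); P0,R0=tcp()
g=p["img"].mean(2); save(p,"w6.png")
print(proj(p,R0.apply(np.array([G+[45,-75,27],G+[45,75,27]]))+P0))
print(g[150:176,300].round()); print(g[168:173].mean(0)[185:206].round(),g[168:173].mean(0)[450:470].round())
E
```

```text
edge nest [-6.085e+01 -4.000e-02  8.370e+00] tilt 25.21 yaw err deg 0.05
F [ 0.1 -0.2 -8.7] M [-0.17  1.07  0.01] t 9.4
turn [0.21 0.12 0.05] shift m [-0.0001 -0.0145  0.0004]
[[197.82144884 162.48421717]
 [458.07386053 162.55707712]]
[169. 167. 167. 167. 167. 168. 170. 146. 102. 100. 138. 184. 199. 205.
 203. 201. 199. 197. 197. 198. 197. 197. 197. 196. 194. 193.]
[122. 120. 119. 119. 121. 120. 119. 118. 119. 119. 117. 115. 121. 179.
 189. 188. 188. 188. 188. 188. 188.] [206. 206. 206. 205. 206. 206. 209. 193. 135. 123. 122. 124. 125. 123.
 121. 123. 123. 121. 122. 122.]
```

Request:
move_arm(
  plan=[
    [[0.1,0,0],[0,-0.004,0.0005],-1],
    [[0.1,0,0],[0,-0.008,0.0005],-1],
    [[0.1,0,0],[0,-0.012,0.0005],-1],
    [[0.1,0,0],[0,-0.0145,0.0005],-1],
    [[0.1,0,0],[0,-0.0145,0.0005],-1],
  ],
)

```text
t: 10.07
eef_pos: [528.4, -187.3, 64.1]
tcp_rot: [2.705, 0.001, 1.657]
ft_force: [0.5, -0.3, -8.9]
opening: 0.126
grip_force: 30.0
```

```bash
python3 - <<'E'
from h import *
edge_now()
rel(*tgt([-75,0,0],25))
E
```

```text
edge nest [-74.5    0.16   1.2 ] tilt 25.04 yaw err deg 0.01
F [ 0.5 -0.3 -8.9] M [-0.17  1.03 -0.01] t 10.075
turn [0.04 0.08 0.01] shift m [-0.0002 -0.0009  0.0009]
```

Request:
move_arm(
  plan=[
    [[0,0,0],[0,-0.0004,0.0009],-1],
    [[0,0,0],[0,-0.0008,0.0018],-1],
    [[0,0,0],[0,-0.0008,0.0018],-1],
  ],
)

```text
t: 10.45
eef_pos: [528.7, -187.2, 62.2]
tcp_rot: [2.704, 0.001, 1.657]
ft_force: [0.4, -0.1, -7.8]
opening: 0.125
grip_force: 30.0
```

```bash
python3 -c "
from h import *
edge_now()"
```

```text
edge nest [-74.2    0.22  -0.74] tilt 25.05 yaw err deg 0.04
F [ 0.4 -0.1 -7.8] M [-0.18  1.07 -0.04] t 10.45
```

Request:
move_arm(
  plan=[
    [[0,0,0],[0,-0.0004,0.0009],-1],
    [[0,0,0],[0,-0.0004,0.0009],-1],
    [[0,0,0],[0,-0.0004,0.0009],-1],
  ],
)

```text
t: 10.82
eef_pos: [528.7, -187.2, 61.3]
tcp_rot: [2.704, 0.001, 1.657]
ft_force: [-0.4, -0.1, -9.2]
opening: 0.125
grip_force: 30.0
```

```bash
python3 -c "
from h import *
edge_now()"
```

```text
edge nest [-74.21   0.2   -1.65] tilt 25.05 yaw err deg 0.03
F [-0.4 -0.1 -9.2] M [-0.22  1.12 -0.02] t 10.825
```

Request:
move_arm(
  plan=[
    [[0,0,0],[0,-0.0004,0.0009],-1],
    [[0,0,0],[0,-0.0008,0.0018],-1],
    [[0,0,0],[0,-0.0008,0.0018],-1],
  ],
)

```text
t: 11.2
eef_pos: [529.0, -187.3, 59.8]
tcp_rot: [2.703, 0.002, 1.657]
ft_force: [-1.8, 2.2, 2.3]
opening: 0.122
grip_force: 30.0
```

```bash
python3 -c "
from h import *
edge_now()"
```

```text
edge nest [-73.9    0.1   -3.16] tilt 25.1 yaw err deg 0.05
F [-1.8  2.2  2.3] M [-0.01  1.2   0.07] t 11.2
```

```bash
python3 - <<'E'
from h import *
e=np.array([-73.9,.1,-3.1]); p0,R0=tgt(e,25.1)
for a in [22.5,20,17.5,15,12.5]: rel(*tgt(e+[0,0,.8],a),p0,R0)
E
```

```text
turn [2.6 0.  0. ] shift m [-0.      0.0015  0.0027]
turn [ 5.1 -0.   0. ] shift m [-0.      0.0025  0.0061]
turn [ 7.6  0.  -0. ] shift m [-0.      0.0033  0.0095]
turn [10.1 -0.   0. ] shift m [-0.      0.004   0.0129]
turn [12.6 -0.   0. ] shift m [-0.      0.0045  0.0164]
```

Request:
move_arm(
  plan=[
    [[2.6,0,0],[0,0.0015,0.0027],-1],
    [[5.1,0,0],[0,0.0025,0.0061],-1],
    [[7.6,0,0],[0,0.0033,0.0095],-1],
    [[10.1,0,0],[0,0.004,0.0129],-1],
    [[12.6,0,0],[0,0.0045,0.0164],-1],
  ],
)

```text
t: 11.82
eef_pos: [539.5, -186.3, 46.1]
tcp_rot: [2.927, 0.001, 1.657]
ft_force: [1.2, 1.6, -6.2]
opening: 0.121
grip_force: 30.0
```

```bash
python3 - <<'E'
from h import *
edge_now()
e=np.array([-73.9,.1,-2.3]); p0,R0=tgt(e,12.5)
for a in [10,7.5,5,3,0]: rel(*tgt(e,a),p0,R0)
E
```

```text
edge nest [-74.5    0.2   -2.96] tilt 12.32 yaw err deg 0.01
F [ 1.2  1.6 -6.2] M [0.12 0.39 0.01] t 11.825
turn [ 2.5  0.  -0. ] shift m [0.     0.0011 0.0033]
turn [ 5.  0. -0.] shift m [0.     0.0021 0.0067]
turn [ 7.5 -0.   0. ] shift m [0.     0.003  0.0101]
turn [ 9.5 -0.   0. ] shift m [0.     0.0035 0.0128]
turn [12.5 -0.   0. ] shift m [0.     0.0042 0.017 ]
```

Request:
move_arm(
  plan=[
    [[2.5,0,0],[0,0.0011,0.0034],-1],
    [[5,0,0],[0,0.0021,0.0069],-1],
    [[7.5,0,0],[0,0.003,0.0104],-1],
    [[9.5,0,0],[0,0.0035,0.0131],-1],
    [[10.5,0,0],[0,0.0037,0.0145],-1],
  ],
)

```text
t: 12.45
eef_pos: [546.0, -185.7, 32.8]
tcp_rot: [3.11, 0.001, 1.658]
ft_force: [-3.7, -0.8, -2.0]
opening: 0.122
grip_force: 30.0
```

```bash
python3 - <<'E'
from h import *
edge_now()
E
```

```text
edge nest [-74.66   0.3   -3.16] tilt 1.84 yaw err deg 0.02
F [-3.7 -0.8 -2. ] M [-0.52  1.35 -0.05] t 12.45
```

Request:
move_arm(
  plan=[
    [[0.6,0,0],[0,0.0002,0.0008],-1],
    [[1.2,0,0],[0,0.0003,0.0016],-1],
    [[1.8,0,0],[0,0.0004,0.0024],-1],
    [[1.8,0,0],[0,0.0004,0.0024],-1],
  ],
)

```text
t: 12.95
eef_pos: [546.9, -185.6, 30.7]
tcp_rot: [3.139, 0.001, 1.657]
ft_force: [-3.9, -0.7, 0.4]
opening: 0.126
grip_force: 30.0
```

```bash
python3 - <<'E'
from h import *
edge_now()
E
```

```text
edge nest [-74.7    0.28  -3.08] tilt 0.14 yaw err deg -0.01
F [-3.9 -0.7  0.4] M [-0.39  1.25 -0.17] t 12.95
```

Request:
move_arm(
  plan=[
    [[0.3,0,0],[0,-0.0005,0.0006],-1],
    [[0.6,0,0],[0,-0.0005,0.001],-1],
    [[0.6,0,0],[0,-0.0005,0.001],-1],
  ],
)

```text
t: 13.32
eef_pos: [546.7, -185.7, 30.7]
tcp_rot: [-3.135, 0.002, 1.657]
ft_force: [-8.0, 2.3, 11.3]
opening: 0.128
grip_force: 30.0
```

```bash
python3 - <<'E'
from h import *
edge_now()
E
```

```text
edge nest [-75.1    0.24  -2.45] tilt -0.37 yaw err deg -0.03
F [-8.   2.3 11.3] M [ 0.26  0.66 -0.  ] t 13.325
```

Request:
move_arm(
  plan=[
    [[-0.4,0,0],[0,0.0005,-0.0008],-1],
    [[-0.4,0,0],[0,0.0005,-0.0008],-1],
    [[-0.4,0,0],[0,0.0005,-0.0008],-0.6],
    [[-0.4,0,0],[0,0.0005,-0.0008],-0.2],
    [[-0.4,0,0],[0,0.0005,-0.0008],-0.2],
  ],
)

```text
t: 13.95
eef_pos: [547.2, -185.8, 30.4]
tcp_rot: [-3.141, 0.002, 1.657]
ft_force: [0.8, -0.2, -0.5]
opening: 0.355
grip_force: 0.0
```

```bash
python3 - <<'E'
from h import *
edge_now(); print(readout.state()["opening"]*95)
E
```

```text
edge nest [-7.449e+01  5.000e-02 -3.130e+00] tilt -0.02 yaw err deg -0.01
F [ 0.8 -0.2 -0.5] M [-0.11  0.04 -0.05] t 13.95
33.684215155586166
```

Request:
move_arm(
  plan=[
    [[0,0,0],[0,0,-0.03],-0.2],
    [[0,0,0],[0,0,-0.08],-0.2],
    [[0,0,0],[0,0,-0.14],-0.2],
    [[0,0,0],[-0.05,0,-0.18],-0.2],
    [[0,0,0],[-0.08,0,-0.18],-0.2],
  ],
)

```text
t: 14.58
eef_pos: [555.1, -267.1, 214.3]
tcp_rot: [3.137, 0.005, 1.657]
ft_force: [-0.5, -0.5, 0.1]
opening: 0.4
grip_force: 0.0
```

```bash
python3 - <<'E'
from h import *
import pickle
print(tcp()[0]); p=eyes.read_camera("wrist")
pickle.dump({k:p[k] for k in ["img","K","dist","extrinsics"]},open("w7.pkl","wb"))
c=proj(p,NP[None])[0]; print(c)
y0=int(max(0,c[1]-90));x0=int(c[0]-150); y1=min(400,y0+210);print(x0,y0)
cv2.imwrite("pics/c7.png",cv2.resize(p["img"][y0:y1,x0:x0+290,::-1],None,fx=2.7,fy=2.7,interpolation=2))
E
```

```text
[ 555.14366004 -267.09737629  214.26223451]
[325.43135286 102.18788178]
175 12
```

View pics/c7.png

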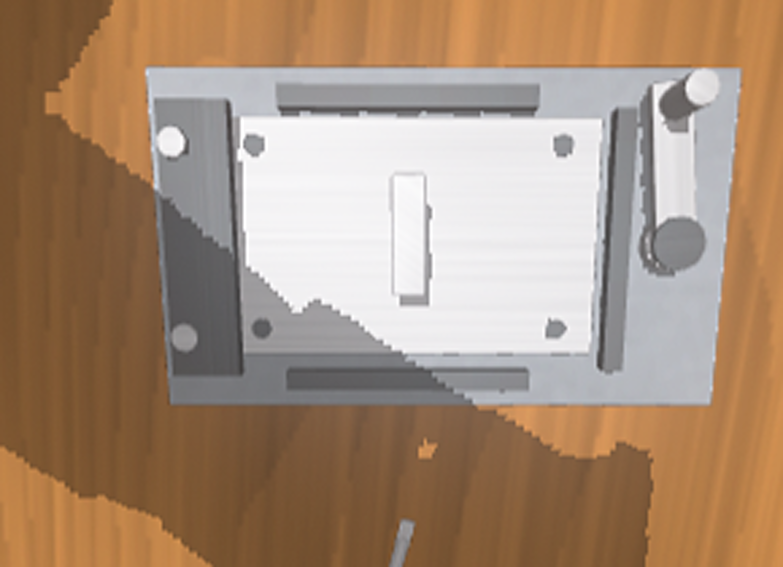

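The plate lies flat in the pocket, under the keeper. The pin top is at crop (702,87) and the pivot at (678,244), with the bar still open. Next I locate the pin.

```bash
python3 - <<'E'
from h import *; import pickle
p=pickle.load(open("w7.pkl","rb"))
c=lambda u:(np.array(u)+.5)/2.7-.5+[175,12]
pin=onz(p,c([[702,87]]),59.5)[0]; n=RN.inv().apply(pin-NP); print(pin,"nest",n)
print("pivot if z=30..60",[RN.inv().apply(onz(p,c([[678,244]]),z)[0]-NP).round(1) for z in (25,35,45)])
print("keeper nose",[RN.inv().apply(onz(p,c([[u,v]]),34)[0]-NP).round(1) for u,v in((230,101),(243,374))])
print("plate corners",[RN.inv().apply(onz(p,c([[u,v]]),14)[0]-NP).round(1) for u,v in((602,118),(590,353),(240,117))])
print("handle top c",RN.inv().apply(onz(p,c([[408,235]]),68)[0]-NP))
rel([pin[0],pin[1],150],Rt(NY,0)); rel([pin[0],pin[1],33],Rt(NY,0))
E
```

```text
[ 640.30870222 -128.73400297   59.5       ] nest [98.65269541 49.41854101 53.5       ]
pivot if z=30..60 [array([104.7,  -0.2,  19. ]), array([101.8,  -0.4,  29. ]), array([98.9, -0.6, 39. ])]
keeper nose [array([-63.8,  49.1,  28. ]), array([-64.1, -49.1,  28. ])]
plate corners [array([75. , 46.4,  8. ]), array([ 75.2, -42.9,   8. ]), array([-64. ,  46.6,   8. ])]
handle top c [ 0.46431471  1.94906567 62.        ]
turn [ 0.14  0.29 -0.09] shift m [0.1337 0.0971 0.0619]
turn [ 0.14  0.29 -0.09] shift m [0.1342 0.0968 0.1789]
```

Request:
move_arm(
  plan=[
    [[0,0.2,0],[0.05,0.036,0],-0.16],
    [[0,0.2,0],[0.1,0.072,0.03],-0.16],
    [[0,0.2,0],[0.134,0.096,0.07],-0.16],
    [[0,0.2,0],[0.134,0.096,0.1],-0.16],
    [[0,0.2,0],[0.134,0.096,0.1],-0.16],
  ],
)

```text
t: 15.25
eef_pos: [637.0, -122.6, 107.9]
tcp_rot: [-3.136, -0.004, 1.658]
ft_force: [-0.1, -1.7, -0.2]
opening: 0.421
grip_force: 0.0
```

```bash
python3 - <<'E'
from h import *
q=NP+RN.apply([98,49.4,0]); print(tcp()[0])
rel([q[0],q[1],33],Rt(NY,0))
E
```

```text
[ 636.9835595  -122.59081602  107.94833547]
turn [-0.29 -0.21  0.05] shift m [-0.0067  0.0025  0.0749]
```

Request:
move_arm(
  plan=[
    [[-0.3,-0.2,0],[-0.0067,0.0025,0],-0.16],
    [[-0.3,-0.2,0],[-0.0067,0.0025,0.02],-0.16],
    [[-0.3,-0.2,0],[-0.0067,0.0025,0.04],-0.16],
    [[-0.3,-0.2,0],[-0.0067,0.0025,0.06],-0.16],
    [[-0.3,-0.2,0],[-0.0067,0.0025,0.072],-0.16],
  ],
)

```text
t: 15.88
eef_pos: [641.1, -130.5, 37.9]
tcp_rot: [3.137, 0.002, 1.657]
ft_force: [0.3, -0.1, -0.6]
opening: 0.418
grip_force: 0.0
```

Request:
move_arm(
  plan=[
    [[0,0,0],[0,0,0],-0.6],
    [[0,0,0],[0,0,0],-1],
    [[0,0,0],[0,0,0],-1],
    [[0,0,0],[0,0,0],-1],
    [[0,0,0],[0,0,0],-1],
  ],
)

```text
t: 16.5
eef_pos: [641.3, -129.9, 38.8]
tcp_rot: [3.136, 0.002, 1.657]
ft_force: [0.4, 0.9, 4.3]
opening: 0.121
grip_force: 30.0
```

```bash
python3 - <<'E'
from h import *
s=readout.state(); P,_=tcp(); n=RN.inv().apply(P-NP); print("nest",n,s["tcp_rot"],s["ft_force"],s["opening"]*95,s["grip_force"])
p=eyes.read_camera("side"); t=eyes.read_camera("wrist")
E
```

```text
nest [99.52875707 48.21511248 32.81703949] [3.13625931e+00 1.84678772e-03 1.65731179e+00] [0.40583607 0.86442731 4.31892058] 11.459113594904517 30.00452756881714
```

Request:
move_arm(
  plan=[
    [[0,0,0],[-0.0012,-0.0073,-0.001],-1],
    [[0,0,0],[-0.0035,-0.0143,-0.001],-1],
    [[0,0,0],[-0.0068,-0.0209,-0.001],-1],
    [[0,0,0],[-0.011,-0.027,-0.001],-1],
    [[0,0,0],[-0.0161,-0.0324,-0.001],-1],
  ],
)

```text
t: 17.23
eef_pos: [609.6, -147.7, 39.1]
tcp_rot: [3.138, 0.0, 1.658]
ft_force: [3.6, 6.7, 2.3]
opening: 0.113
grip_force: 30.0
```

```bash
python3 - <<'E'
from h import *
s=readout.state(); P,_=tcp(); n=RN.inv().apply(P-NP); print("nest",n,s["tcp_rot"],"Fnest",RN.inv().apply(s["ft_force"]),s["moment"],s["opening"]*95,s["grip_force"])
E
```

```text
nest [66.41034653 33.1345657  33.05276156] [3.13768273e+00 3.08177197e-04 1.65786009e+00] Fnest [4.13831087 6.32509712 2.2738041 ] [ 1.30571338 -0.24827676  0.24789172] 10.777866573563983 30.00644713640213
```

Request:
move_arm(
  plan=[
    [[0,0,0],[-0.0058,-0.0046,0],-1],
    [[0,0,0],[-0.0122,-0.0082,0],-1],
    [[0,0,0],[-0.0191,-0.0109,0],-1],
    [[0,0,0],[-0.0263,-0.0125,0],-1],
    [[0,0,0],[-0.0337,-0.0131,0],-1],
  ],
)

```text
t: 17.85
eef_pos: [600.9, -182.9, 39.3]
tcp_rot: [3.135, 0.001, 1.658]
ft_force: [11.2, 9.1, -1.3]
opening: 0.122
grip_force: 30.0
```

Request:
move_arm(
  plan=[
    [[0,0,0],[0,0,0],-1],
    [[0,0,0],[0,0,0],-1],
  ],
)

```text
t: 18.1
eef_pos: [601.0, -183.1, 39.3]
tcp_rot: [3.134, 0.002, 1.657]
ft_force: [7.1, 3.9, 0.3]
opening: 0.121
grip_force: 30.0
```

```bash
python3 - <<'E'
from h import *
s=readout.state(); P,_=tcp(); n=RN.inv().apply(P-NP); print("nest",n,s["tcp_rot"],"Fnest",RN.inv().apply(s["ft_force"]),s["moment"],s["opening"]*95,s["grip_force"])
E
```

```text
nest [54.82398755 -1.38965203 33.344679  ] [3.13446424e+00 2.05879191e-03 1.65736937e+00] Fnest [7.37485954 3.29584641 0.30910149] [ 0.56513625 -1.17802031  0.11385138] 11.473490090059933 30.007316172122955
```

Request:
move_arm(
  plan=[
    [[0,0,0],[0,0.001,0],-0.7],
    [[0,0,0],[0,0.001,0],-0.3],
    [[0,0,0],[0,0.001,0],-0.3],
    [[0,0,0],[0,0.001,-0.015],-0.3],
    [[0,0,0],[0,0.001,-0.05],-0.3],
  ],
)

```text
t: 18.73
eef_pos: [600.1, -183.1, 89.3]
tcp_rot: [3.139, 0.0, 1.657]
ft_force: [-0.3, -0.1, 0.3]
opening: 0.348
grip_force: 0.0
```

Request:
move_arm(
  plan=[
    [[0,0,0],[0,-0.01,-0.06],-0.3],
    [[0,0,0],[-0.03,-0.03,-0.12],-0.3],
    [[0,0,0],[-0.08,-0.04,-0.14],-0.3],
    [[0,0,0],[-0.08,-0.04,-0.14],-0.3],
    [[0,0,0],[-0.08,-0.04,-0.14],-0.3],
  ],
)

```text
t: 19.35
eef_pos: [566.7, -265.9, 229.2]
tcp_rot: [3.137, 0.001, 1.657]
ft_force: [0.5, -0.5, 0.2]
opening: 0.351
grip_force: 0.0
```

```bash
python3 - <<'E'
from h import *; import pickle
print(readout.state()["ft_force"],tcp()[0])
p=eyes.read_camera("wrist"); save(p,"w9.png"); pickle.dump({k:p[k] for k in ["img","K","dist","extrinsics"]},open("w9.pkl","wb"))
for n in ["clamp_pin","clamp","plate","nest"]:
    for r in eyes.cut_out(p,n)[:2]:
        v,u=np.nonzero(r["mask"]); print(n,round(r["score"],2),r["uv"],len(u),u.min(),u.max(),v.min(),v.max())
        if n=="clamp_pin": print(RN.inv().apply(onz(p,[r["uv"]],40)[0]-NP))
# expected projections in nest frame
q=lambda L:proj(p,RN.apply(np.array(L,float))+NP).round(1).tolist()
print("pin top a=1.57",q([[54,0,53.5]]),"pin base",q([[54,0,19.5]]),"pivot",q([[104,0,25]]),"handle top",q([[0,0,62]]))
for a in (1.4,1.5,1.57,1.65): print(a,q([[104-50*np.sin(a),50*np.cos(a),53.5]]))
E
```

```text
[ 0.52301062 -0.45386211  0.22811222] [ 566.70769039 -265.91827057  229.2421395 ]
clamp_pin 0.8 [387.1, 106.4] 953 357 419 94 115
[76.27848187 -3.58785311 34.        ]
clamp_pin 0.73 [357.2, 98.9] 13650 223 432 40 162
[44.78317755  3.94263958 34.        ]
clamp 0.88 [388.6, 103.8] 1032 356 420 93 115
plate 0.57 [314.6, 99.1] 10439 252 383 58 142
plate 0.48 [301.1, 269.5] 666 281 318 202 339
nest 0.59 [360.4, 104.7] 13776 223 433 41 162
pin top a=1.57 [[368.2, 102.4]] pin base [[364.4, 103.1]] pivot [[411.6, 103.0]] handle top [[313.2, 102.3]]
1.4 [[369.3, 93.4]]
1.5 [[368.5, 98.7]]
1.57 [[368.2, 102.4]]
1.65 [[368.3, 106.6]]
```

```bash
python3 - <<'E'
from h import *; import pickle
p=pickle.load(open("w9.pkl","rb")); g=p["img"].astype(int).mean(2)
print("cols",list(range(350,424,3)))
for v in range(84,120): print(v," ".join("%3d"%g[v,u] for u in range(350,424,3)))
E
```

```text
cols [350, 353, 356, 359, 362, 365, 368, 371, 374, 377, 380, 383, 386, 389, 392, 395, 398, 401, 404, 407, 410, 413, 416, 419, 422]
84 238 238 238 238 238 238 238 238 238 238 238 158 148 144 142 157 192 191 190 191 189 190 193 192 191
85 238 238 237 238 237 238 238 238 238 238 237 155 132 144 142 163 193 190 190 191 190 190 192 192 190
86 236 236 236 236 236 236 237 236 236 236 236 167 133 144 142 164 193 191 189 190 190 191 193 192 191
87 238 238 237 237 238 238 238 237 237 237 238 179 132 144 142 164 192 190 189 189 189 191 192 192 191
88 239 239 238 238 238 238 238 238 238 238 238 167 133 144 142 172 192 191 189 189 190 190 192 192 191
89 237 237 237 237 237 237 238 238 237 238 237 156 118 145 142 178 192 193 189 189 189 189 191 190 191
90 236 237 236 236 237 236 237 236 236 236 236 154 104 144 142 178 192 194 190 190 189 189 190 190 191
91 237 237 237 237 237 237 237 237 237 237 238 151 105 144 141 178 192 194 190 190 190 189 191 189 191
92 239 238 239 238 238 239 239 238 239 239 239 172  99 145 142 178 191 194 191 191 191 192 191 190 191
93 237 237 237 237 236 237 237 237 237 237
[... 2058 characters left out ...]
 160 137 212 197 177 160 105 121 128 163 119 121 119 118 123 177 191 190 191
114 237 236 241 224 153 141 152 200 201 130 131 156  72 144 140 197 160 161 161 123 117 192 191 190 190
115 233 234 237 160 149 137 151 239 235 203 202 191  81 143 142 195 192 192 192 162 160 191 190 190 190
116 234 234 235 142 148 149 146 236 233 235 237 190  88 143 141 192 189 189 189 191 193 191 189 190 190
117 236 236 236 204 207 208 206 236 235 235 236 189  87 142 139 191 187 188 188 187 191 190 187 187 188
118 238 238 238 239 240 241 240 237 237 237 237 189  87 142 139 190 186 188 188 188 189 189 187 187 187
119 238 237 237 237 237 237 237 236 236 236 237 189  87 141 139 189 187 188 187 187 188 188 187 186 186
```

```bash
cat > bar.py <<'E'
from h import *; import pickle,sys
p=pickle.load(open(sys.argv[1],"rb")); g=cv2.GaussianBlur(p["img"].astype(np.float32).mean(2),(3,3),0)
def line(us,vs,lo,hi,sgn):
    pts=[]
    for u in us:
        c=g[lo:hi,u]; d=np.diff(c)*sgn; i=d.argmax(); w=np.clip(d[max(0,i-1):i+2],0,None); pts.append((u,lo+.5+(w*np.arange(max(0,i-1),max(0,i-1)+len(w))).sum()/w.sum()))
    P=RN.inv().apply(onz(p,pts,25.5)-NP); k=np.polyfit(P[:,0],P[:,1],1); return k, np.abs(np.polyval(k,P[:,0])-P[:,1]).max(), P[[0,-1]].round(1).tolist()
u0,u1,l0,l1,h0,h1=map(int,sys.argv[2:8])
for n,a in (("upper",line(range(u0,u1),0,l0,l1,1)),("lower",line(range(u0,u1),0,h0,h1,-1))): print(n,a,"y at pivot",np.polyval(a[0],104))
E
python3 bar.py w9.pkl 385 400 92 101 107 116; python3 - <<'E'
from h import *; import pickle
p=pickle.load(open("w9.pkl","rb")); g=p["img"].astype(int).mean(2)
n=lambda u,v,z:RN.inv().apply(onz(p,[[u,v]],z)[0]-NP).round(1).tolist()
for v in range(97,118): print(v," ".join("%3d"%g[v,u] for u in range(355,378)))
# lip inner top edge direction / keeper nose columns
for v in (60,75,90,120,135): print(v, [ (u,int(g[v,u])) for u in range(378,400,2)], )
E
```

```text
upper (array([0.05706808, 1.32090423]), np.float64(0.4798321703355759), [[76.2, 5.5, 19.5], [91.3, 6.4, 19.5]]) y at pivot 7.255984224136991
lower (array([  0.08898466, -16.61397256]), np.float64(0.2170224164652943), [[76.9, -9.8, 19.5], [92.1, -8.6, 19.5]]) y at pivot -7.359568093161188
97 238 237 237 237 237 237 237 237 237 237 237 237 237 237 237 237 237 237 237 237 237 237 237
98 238 239 239 240 239 239 239 239 239 239 239 239 238 239 239 225 225 214 220 221 226 221 224
99 239 240 240 227 227 216 222 224 228 224 227 228 231 235 240 224 228 219 225 228 231 227 229
100 240 243 220 229 231 223 230 234 238 235 234 219 199 233 228 236 243 244 244 244 243 243 243
101 242 212 152 250 247 247 249 252 235 236 218 214 221 242 230 235 234 238 241 240 239 239 238
102 242 142 128 255 247 248 241 217 154 161 212 232 245 245 241 236 231 231 224 239 238 238 237
103 241 150 121 254 247 240 184 112 106 194 250 248 246 243 239 238 239 235 212 239 239 238 237
104 240 148 116 254 250 196 113 113 130 248 250 247 245 241 239 239 238 238 223 221 237 236 235
105 240 214 112 253 252 134 113 111 192 254 24
[... 1179 characters left out ...]
35 235 235 235 235 235
60 [(378, 244), (380, 244), (382, 244), (384, 160), (386, 193), (388, 76), (390, 140), (392, 138), (394, 137), (396, 147), (398, 188)]
75 [(378, 236), (380, 237), (382, 240), (384, 189), (386, 199), (388, 84), (390, 142), (392, 142), (394, 139), (396, 191), (398, 190)]
90 [(378, 237), (380, 236), (382, 240), (384, 190), (386, 104), (388, 145), (390, 142), (392, 142), (394, 138), (396, 192), (398, 192)]
120 [(378, 236), (380, 237), (382, 186), (384, 198), (386, 87), (388, 143), (390, 141), (392, 138), (394, 190), (396, 189), (398, 188)]
135 [(378, 234), (380, 241), (382, 184), (384, 99), (386, 142), (388, 138), (390, 138), (392, 133), (394, 185), (396, 186), (398, 185)]
```

```bash
cat >> h.py <<'E'
RC=Ro.from_euler("z",NY)*Ro.from_euler("x",np.pi)
E
python3 - <<'E'
from h import *
q=NP+RN.apply([54.3,-3.5,0]); rel([q[0],q[1],150],RC)
E
```

```text
turn [ 0.19 -0.12 90.06] shift m [0.0768 0.0401 0.0786]
```

Request:
move_arm(
  plan=[
    [[0,0,90],[0.077,0.04,0],-0.16],
    [[0,0,90],[0.077,0.04,0],-0.16],
    [[0,0,90],[0.077,0.04,0],-0.16],
    [[0,0,90],[0.077,0.04,0],-0.16],
    [[0,0,90],[0.077,0.04,0.04],-0.16],
  ],
)

```text
t: 20.23
eef_pos: [601.9, -185.8, 190.7]
tcp_rot: [3.133, -0.005, 0.723]
ft_force: [0.5, 0.6, -0.8]
opening: 0.417
grip_force: 0.0
```

```bash
python3 - <<'E'
from h import *
q=NP+RN.apply([54.3,-3.5,0]); print(tcp()[0],readout.state()["tcp_rot"]);rel([q[0],q[1],110],RC)
E
```

```text
[ 601.86474169 -185.78605546  190.74530766] [ 3.13335342 -0.00475654  0.72311   ]
turn [ 0.37 -0.41 36.47] shift m [-0.0009 -0.0018  0.0807]
```

Request:
move_arm(
  plan=[
    [[0.3,-0.3,36.5],[-0.001,-0.002,0.02],-0.16],
    [[0.3,-0.3,36.5],[-0.001,-0.002,0.05],-0.16],
    [[0.3,-0.3,36.5],[-0.001,-0.002,0.08],-0.16],
    [[0.3,-0.3,36.5],[-0.001,-0.002,0.08],-0.16],
    [[0.3,-0.3,36.5],[-0.001,-0.002,0.08],-0.16],
  ],
)

```text
t: 20.85
eef_pos: [598.8, -184.8, 108.6]
tcp_rot: [-3.139, 0.003, 0.092]
ft_force: [-0.1, 0.2, 1.0]
opening: 0.42
grip_force: 0.0
```

```bash
python3 - <<'E'
from h import *
q=NP+RN.apply([54.3,-3.5,0]); print(tcp()[0],readout.state()["tcp_rot"]);rel([q[0],q[1],40],RC)
E
```

```text
[ 598.82680928 -184.83778459  108.57349434] [-3.13936423e+00  2.93788841e-03  9.23918383e-02]
turn [-0.13  0.17  0.33] shift m [0.002  0.0008 0.0686]
```

Request:
move_arm(
  plan=[
    [[0,0.2,0.3],[0.002,0.0008,0.02],-0.16],
    [[0,0.2,0.3],[0.002,0.0008,0.045],-0.16],
    [[0,0.2,0.3],[0.002,0.0008,0.068],-0.16],
    [[0,0.2,0.3],[0.002,0.0008,0.068],-0.4],
    [[0,0.2,0.3],[0.002,0.0008,0.068],-0.6],
  ],
)

```text
t: 21.48
eef_pos: [601.2, -185.9, 42.1]
tcp_rot: [-3.14, -0.002, 0.087]
ft_force: [-0.5, -0.5, -0.3]
opening: 0.267
grip_force: 0.0
```

Request:
move_arm(
  plan=[
    [[0,0,0],[0,0,0],-1],
    [[0,0,0],[0,0,0],-1],
    [[0,0,0],[0,0,0],-1],
  ],
)

```text
t: 21.85
eef_pos: [601.1, -186.1, 42.0]
tcp_rot: [-3.141, -0.003, 0.086]
ft_force: [-0.5, 0.6, 6.8]
opening: 0.113
grip_force: 30.0
```

```bash
python3 - <<'E'
from h import *
s=readout.state(); P,_=tcp(); print("nest",RN.inv().apply(P-NP),s["tcp_rot"],"Fn",RN.inv().apply(s["ft_force"]),s["opening"]*95,s["grip_force"],s["t"])
E
```

```text
nest [54.59678385 -4.29263681 36.02451009] [-3.14051418e+00 -2.55456932e-03  8.59654441e-02] Fn [-0.46900076  0.62086944  6.7597009 ] 10.768025392933149 30.002361238002777 21.85
```

Request:
move_arm(
  plan=[
    [[0,0,0],[0,-0.0015,0],-1],
    [[0,0,0],[0,-0.003,0],-1],
    [[0,0,0],[0,-0.0038,0],-1],
    [[0,0,0],[0,-0.0038,0],-1],
  ],
)

```text
t: 22.35
eef_pos: [600.7, -183.1, 42.1]
tcp_rot: [-3.141, -0.003, 0.086]
ft_force: [-1.6, -4.6, 5.4]
opening: 0.114
grip_force: 30.0
```

```bash
python3 - <<'E'
from h import *
s=readout.state(); P,_=tcp(); print("nest",RN.inv().apply(P-NP),s["tcp_rot"],"Fn",RN.inv().apply(s["ft_force"]),s["opening"]*95,s["grip_force"],s["t"])
E
```

```text
nest [54.52025203 -1.28172438 36.05818613] [-3.14139285e+00 -2.73437537e-03  8.55490443e-02] Fn [-1.95736735 -4.39932693  5.38849382] 10.83675011069283 30.001367032527924 22.35
```

Request:
move_arm(
  plan=[
    [[0,0,0],[0,-0.0008,0],-1],
    [[0,0,0],[0,-0.0008,0],-1],
    [[0,0,0],[0,-0.0002,0],-1],
    [[0,0,0],[0,-0.0002,0],-0.5],
    [[0,0,0],[0,-0.0002,0],-0.2],
  ],
)

```text
t: 22.98
eef_pos: [600.3, -181.8, 41.1]
tcp_rot: [-3.14, -0.001, 0.086]
ft_force: [-0.6, -0.1, 0.1]
opening: 0.277
grip_force: 0.0
```

Request:
move_arm(
  plan=[
    [[0,0,0],[0,0,0],-0.2],
    [[0,0,0],[0,0,-0.02],-0.2],
    [[0,0,0],[0,0,-0.06],-0.2],
    [[0,0,0],[-0.03,0,-0.12],-0.2],
    [[0,0,0],[-0.09,0,-0.17],-0.2],
  ],
)

```text
t: 23.6
eef_pos: [525.3, -188.6, 199.7]
tcp_rot: [-3.141, -0.003, 0.087]
ft_force: [0.1, -0.9, -0.2]
opening: 0.401
grip_force: 0.0
```

```bash
python3 - <<'E'
from h import *; import pickle
P,_=tcp(); print(P)
p=eyes.read_camera("wrist"); pickle.dump({k:p[k] for k in ["img","K","dist","extrinsics"]},open("w10.pkl","wb"))
for r in eyes.cut_out(p,"clamp")[:2]:
    v,u=np.nonzero(r["mask"]); print(round(r["score"],2),r["uv"],len(u),u.min(),u.max(),v.min(),v.max())
q=lambda L:proj(p,RN.apply(np.array(L,float))+NP).round(1).tolist()
print(q([[54,0,53.5],[104,0,25],[66,0,19.5],[92,0,19.5],[90,7,19.5],[90,-7,19.5]]))
E
```

```text
[ 525.34685079 -188.57119585  199.7204778 ]
0.87 [328.7, 77.4] 1221 318 338 42 116
[[328.0, 108.0], [328.0, 53.5], [328.0, 95.8], [328.0, 67.8], [320.9, 70.0], [335.2, 70.0]]
```

```bash
python3 - <<'E'
from h import *; import pickle
p=pickle.load(open("w10.pkl","rb")); g=p["img"].astype(np.float32).mean(2)
for v in range(40,122,3): print(v," ".join("%3d"%g[v,u] for u in range(312,346)))
E
```

```text
40 190 190 191 191 190 190 191 191 193 192 192 191 190 189 189 189 188 189 188 189 189 189 189 188 189 189 189 189 190 189 187 187 185 184
43 190 190 190 189 189 190 190 191 193 193 195 194 175 157 142 143 143 143 149 149 165 183 193 191 190 190 190 191 191 191 188 187 186 186
46 191 190 190 190 190 190 192 195 171 144 132 133 134 135 133 133 134 133 135 134 134 133 130 134 173 191 189 189 189 190 188 186 186 185
49 190 191 191 191 191 193 187 137 134 136 136 136 135 136 136 136 136 136 135 135 135 135 135 135 134 130 153 191 190 191 189 189 187 187
52 189 189 189 188 189 192 150 138 140 140 140 139 141 139 139 141 140 140 140 140 140 139 140 139 139 139 137 118 113 192 190 189 187 186
55 189 189 189 190 191 193 152 140 141 142 141 142 142 142 142 141 140 140 140 140 140 139 140 140 140 140 138 119 116 191 188 187 186 185
58 188 188 188 189 190 193 157 138 141 142 141 142 142 141 141 142 141 141 140 141 141 140 141 142 142 142 118 116 192 188 186 185 185 185
61 188 189 189 191 190 190 194 176 132 129 142 142 142 142 142 142 142 141 142 141 141 141 142 142 119 119 121 117 191 188 187 
[... 2099 characters left out ...]

109 239 238 238 236 239 238 236 240 238 215 232 240 246 245 244 243 241 241 241 240 240 242 228 158 133 153 147 245 243 146 151 154 155 152
112 239 237 237 236 238 238 236 239 237 209 249 221 218 240 245 244 243 243 242 242 229 188 203 224 152 153 154 151 148 149 151 153 155 153
115 239 237 237 235 238 237 236 239 237 200 244 240 237 240 238 238 234 218 246 244 242 240 240 146 132 153 154 151 149 150 152 154 154 153
118 238 237 236 236 238 237 235 238 235 236 238 239 239 239 237 237 235 236 239 240 242 251 145 148 152 155 153 151 149 150 151 153 154 153
121 238 237 236 234 237 236 235 238 235 235 237 237 238 238 236 234 233 233 239 245 150 155 148 149 153 154 153 151 149 150 152 154 153 153
```

The bar's edges run parallel to the nest's x axis in the picture (centre column about 328 at every row, as expected), so it points straight at the keeper. I'm handing the job in.

```bash
python3 -c "
from h import *
print(readout.state()['ft_force'], env.job_done())"
```

```text
the job is handed in; nothing more can be done
[-0.80449159  0.03445328  0.08220216] None
```

The plate is flat in the nest with its low edge under the keeper, the clamp bar points straight at the keeper (I moved it back about 0.07 rad after it first overshot), the gripper is clear, and I handed the job in at about 24 s; no verdict came back.

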